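Build the micro-fossil sieve stack

TASK

Build the sieve stack in the steel pan on the white stand, one piece at a time from the pan up: first the blue (fine) sieve, then the yellow (medium), then the red (coarse), each fully nested in the piece below, and last the black lid seated in the red sieve. Leave the stack upright and let go, and leave the green sieve, the amber jar and the fossil slab where they are.

Things in the scene. Friction and masses are not known exactly. Their poses are not given: they have to be found in the camera images.
- pan_stand: bare steel receiving pan on a round white stand, fixed to the bench, in a new place each time. Stand 113 mm dia, 16 mm high; pan 60 mm outside, 53 mm inside dia, rim 45 mm above bench, inner floor at 26 mm. Origin: centre of the underside, at bench height. A sieve nested in it has its origin 35 mm above this one
- sieve_blue: blue round sieve, fine mesh, 110 g, 40 mm high, upright. Origin: centre of underside; yaw meaningless. Spigot z 0-10 mm tapers 42 mm (foot) to 50 mm dia. Frame z 10-40 mm: 60 mm outside dia, wall 3.5, mouth 53 mm wide, mesh at z 23. Grip across the 60 mm from above, fingertips above z 10. Nested, its shoulder (z 10) sits on the rim below, 1.5 mm side play; sieve pitch 30 mm
- sieve_yellow: yellow round sieve, medium mesh, 110 g, 40 mm high, upright. Origin: centre of underside; yaw meaningless. Spigot z 0-10 mm tapers 42 mm (foot) to 50 mm dia. Frame z 10-40 mm: 60 mm outside dia, wall 3.5, mouth 53 mm wide, mesh at z 23. Grip across the 60 mm from above, fingertips above z 10. Nested, its shoulder (z 10) sits on the rim below, 1.5 mm side play; sieve pitch 30 mm
- sieve_red: red round sieve, coarse mesh, 110 g, 40 mm high, upright. Origin: centre of underside; yaw meaningless. Spigot z 0-10 mm tapers 42 mm (foot) to 50 mm dia. Frame z 10-40 mm: 60 mm outside dia, wall 3.5, mouth 53 mm wide, mesh at z 23. Grip across the 60 mm from above, fingertips above z 10. Nested, its shoulder (z 10) sits on the rim below, 1.5 mm side play; sieve pitch 30 mm
- lid: black round lid, bare metal knob, 90 g, 41 mm high, upright on its spigot. Origin: centre of underside, z up. Spigot z 0-10 mm tapers 42 mm (foot) to 50 mm dia, disc 60 mm dia z 10-16 mm, knob 20 mm dia z 16-41 mm, to grip from above. Seated in a sieve its origin is 30 mm above that sieve's origin
- sieve_green: green round sieve, same shape as the others; not part of this job, must stay where it stands. Origin: centre of its underside
- jar: bystander: small amber glass jar with a white cap, 44 mm diameter, 60 mm high. Origin: centre of its underside
- fossil: bystander: tan slab with a dark fossil on its face, 55 x 45 x 14 mm, lying flat. Origin: centre of its underside

How it is judged:
By the outcome, as a careful person would: the job done as asked, in the order asked, and still so for the second after the job is handed in, with the robot touching nothing.
It also fails if it takes over 120 s, if anything falls off the work surface, if the arm or the gripper's body presses on something with over 40 N, if the wrist force passes 120 N, or if a joint passes its speed limit or range.

ROBOT

A 6-joint arm with a two-finger parallel gripper is mounted at the origin on the work surface. World frame = base frame: x ahead of the robot, y to its left, z up, the work surface at z = 0. Lengths are in m, angles in rad, forces in N, time in s.
With the tool pointing down it reaches from about 0.325 to 1 m from the base axis. Payload 5.1 kg.
Tool frame: the origin (TCP) lies at the very end of the fingers, on their centre line; the grasp point (between the pads) lies 19 mm behind it; z points along the fingers, y is the line along which they close (so a half turn about z gives the same grasp; the last joint's range is limited). The gripper opens to 85 mm and grips with 20 to 120 N. Pads are 22 mm wide; open, the fingers measure 114 mm over their backs; the gripper's body (76 mm by 85 mm) begins 54 mm behind the grasp point. The pads swing forward as they close: fully open they stand 13 mm farther back than shut.
Start: joints at [-1.262, 0.124, 1.65, -0, 1.367, -0.083], TCP at [0.248, -0.601, 0.231] pointing down, gripper open.
Joint ranges: [-2.61, 2.61], [-1.02, 2.33], [0.03, 2.71], [-1.35, 4.49], [0.32, 2.68], [-2.91, 2.91]. Speed limits (rad/s): [2.57, 2.57, 3.14, 3.14, 3.14, 3.14].

INTERFACE

Orientations are given as a unit quaternion [w, x, y, z].
In Python, from bench import bot, capture, calibration, spot_in, masks_of, landmark_of gives the robot as it stands. The module is installed in compiled form; this text tells all that it offers.
- The arm moves only by the shell command python3 -m handwheel 'ROWS' [FORCE]. ROWS is JSON, a list that holds one entry, the list of rows, each a list of 7 numbers: the turn, a rotation vector about the tool's x, y, z in degrees, then the shift along the tool's x, y, z in m, then the opening, from -1 (shut) to 1 (fully open). In form: [[[ax, ay, az, dx, dy, dz, fingers], ...]]. A call has 1 to 5 rows; each row shifts and turns the commanded pose from where the row before left it, along the tool's axes as they then stand; what a row does not reach is not made up. A row lasts 1/8 s, in which the tool goes at most 62.5 mm and 10.7 degrees, less where a joint would pass 70% of its speed; a pose out of reach is approached as far as the arm can. A call with a gripper value outside its range is refused whole. The fingers move at their own pace and stop on an object; FORCE is the grip in N (left out, the last holds). Time passes only in rows, so rows that do not move let the fingers close. It gives the time, the measured TCP pose, the force, the opening and the grip force at its end, in the units of the state.
- bot.get_state(): the state, without advancing time (a new reading comes with each control period).
- capture(name): name is "side" or "top" or "wrist"; returns (picture, depth): 384x512x3 uint8, red, green, blue; 384x512 float32, m along the optical axis (not along the pixel's ray), 0 where there is no reading.
- calibration(name): a dict with "K" (3x3 intrinsics, pixels), "xyz" and "attitude" of the camera in the world. Camera axes: x right, y down, z forward; pixel columns grow to the right and rows downward; lengths in m; the calibration is good to about 2 mm. A picture is of the moment at which its call begins: read the wrist's pose just before it. calibration takes no time and is no camera call; for the wrist camera it gives the pose at the moment of the call.
- bot.close_job(): hands the job in; it is judged then, once.
Trained networks look in the newest picture that a camera, given by its name, has taken for a name from the list of things; names that differ only in an ending like _2 or _b are one class to them, and where a whole thing is asked for, a point or a joint stands for the part that bears it (a point fixed in the world has none). Each returns a list of dicts, best first, with "confidence" (0 to 1); they miss things now and then, are a little off and sometimes report something else, mostly with a low value. They report only what shows in the picture. A call takes as long as a camera call.
- spot_in(camera, query): "pixel" ([column, row] in pixels, amid what is visible of it).
- masks_of(camera, query): "region" (384x512 bool, what is visible of it) and "pixel" ([column, row] in pixels, amid what is visible of it).
- landmark_of(camera, query): "pixel" ([column, row] in pixels: a listed point, or the origin of a listed thing).
The state is a dict: "t": time; "joint_positions": joint angles; "qd": joint speeds; "tau": joint torques, N m; "position": TCP position; "tcp_rot": TCP orientation; "ft_force": force on the tool from outside, world axes, zero at the start; "ft_torque": the same for the moment, N m; "grip_width": opening from 0.0 (shut) to 1.0 (fully open); "grasp_force": force on a finger pad.
Only numpy, scipy, OpenCV 4.12 (cv2) and the standard library are available. Lean on these libraries where they do the work, as an engineer would, in place of code of your own. Each camera call takes 0.05 s, during which the arm holds its last target. There are 200 camera calls.

## Working session

There is one attempt and no reset: what is moved stays moved. The work goes in short steps, Python scripts to look and compute and a shell command to move; the robot and the scene stay as the last step left them, time stands still between calls to the robot, and variables do not carry over. Pictures are saved under pics/ and viewed, at most 14 in all, crops included, and the job is handed in when it is done.

```bash
mkdir -p pics; cat > h.py <<'E'
import numpy as np, cv2
from bench import bot, capture, calibration, spot_in, masks_of, landmark_of
from scipy.spatial.transform import Rotation as R
def rot(a):
    a=np.array(a,float)
    return a if a.shape==(3,3) else R.from_quat(a,scalar_first=True).as_matrix()
def pts(name,depth,cal):
    K=np.array(cal["K"]);v,u=np.mgrid[0:384,0:512]
    p=np.stack([(u-K[0,2])/K[0,0]*depth,(v-K[1,2])/K[1,1]*depth,depth],-1)
    return p@rot(cal["attitude"]).T+np.array(cal["xyz"])
def save(n,pic): cv2.imwrite(f"pics/{n}.png",pic[:,:,::-1])
E
python3 - <<'E'
from h import *
print(bot.get_state())
for c in ["top","side"]:
    cal=calibration(c);print(cal)
    pic,d=capture(c);save(c+"1",pic);P=pts(c,d,cal)
    for q in ["pan_stand","sieve_blue","sieve_yellow","sieve_red","lid","sieve_green","jar","fossil"]:
        for m in masks_of(c,q)[:2]:
            r=m["region"]&(d>0);p=P[r]
            if len(p)<5: continue
            zt=np.percentile(p[:,2],97);t=p[p[:,2]>zt-.006]
            cc=cv2.minEnclosingCircle((t[:,:2]*1000).astype(np.float32))
            print(q,round(m["confidence"],2),np.round(m["pixel"]),len(p),"med",p.mean(0).round(3),"ztop",zt.round(3),"circ",np.round(cc[0],1),round(cc[1],1))
E
```

```text
{'t': 0.0, 'joint_positions': array([-1.26155951e+00,  1.24491328e-01,  1.65170437e+00, -1.68192422e-05,
        1.36748996e+00, -8.26281364e-02]), 'qd': array([ 0.00036995, -0.00156103, -0.00182117, -0.00235154, -0.00084797,
        0.00082341]), 'tau': array([-6.64659819e-04, -4.23611176e+01, -3.65456021e+01, -1.80453385e-04,
        6.78610930e-03, -4.23624826e-06]), 'position': array([ 0.2480053 , -0.60015423,  0.23004398]), 'tcp_rot': array([-1.03886164e-03,  9.80865691e-01,  1.94682820e-01, -1.26501616e-04]), 'ft_force': array([0.45234265, 0.21378793, 0.13769111]), 'ft_torque': array([0.01885183, 0.01215884, 0.01229945]), 'grasp_force': 0.0, 'grip_width': 0.9992334002822977}
{'K': array([[354.87595567,   0.        , 249.39229199],
       [  0.        , 354.87595567, 190.17493003],
       [  0.        ,   0.        ,   1.        ]]), 'xyz': array([0.42821025, 0.00973332, 0.92821313]), 'attitude': array([-0.03741065,  0.7112903 , -0.70050678,  0.04423573])}
pan_stand 0.69 [361. 258.] 1523 med [ 0.375 -0.276  0.021] ztop 0.046 circ [ 374.5 -281.5] 30.1
sieve_blue 0.73 [140. 244.] 
[... 1309 characters left out ...]
002 0.028] ztop 0.043 circ [6.508e+02 6.000e-01] 31.9
sieve_yellow 0.81 [254. 141.] 229 med [ 0.617 -0.284  0.028] ztop 0.043 circ [ 618.5 -290.1] 31.4
sieve_red 0.73 [284. 186.] 413 med [ 0.482 -0.009  0.029] ztop 0.043 circ [481.5 -12.6] 31.4
lid 0.77 [215. 253.] 465 med [0.596 0.257 0.021] ztop 0.043 circ [597.9 251.8] 9.7
sieve_green 0.63 [327. 148.] 576 med [ 0.371 -0.264  0.024] ztop 0.046 circ [ 372.3 -281.6] 31.5
sieve_green 0.62 [219. 184.] 386 med [0.652 0.005 0.029] ztop 0.042 circ [6.504e+02 6.000e-01] 31.7
jar 0.64 [272. 224.] 506 med [0.488 0.159 0.039] ztop 0.063 circ [491.  151.5] 21.3
fossil 0.72 [290. 164.] 185 med [ 0.482 -0.156  0.014] ztop 0.019 circ [ 480.7 -164.1] 31.3
```

View pics/top1.png

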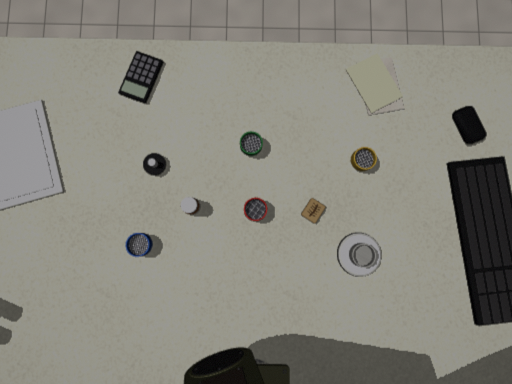

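```bash
python3 -m handwheel '[[[0,0,7.5,0,0,0,1],[0,0,7.5,0,0,0,1],[0,0,7.5,0,0,0,1],[0,0,0,0,0,0,1]]]' 40
```

```text
t: 1.4
position: [0.2482, -0.6007, 0.2313]
tcp_rot: [-0.0, 1.0, 0.0, -0.0]
ft_force: [-0.5, 0.8, -0.2]
grip_width: 0.998
grasp_force: 0.0
```

The picture matches the networks: blue (140,244), red (255,209), green (251,144), yellow (364,159), lid (154,164), jar (191,206), fossil (314,211), pan (362,255).

```bash
python3 -m handwheel '[[[0,0,0,0.04,-0.045,0,1],[0,0,0,0.04,-0.045,0,1],[0,0,0,0.04,-0.045,0,1],[0,0,0,0.023,-0.055,0,1],[0,0,0,0,-0.06,0,1]]]'; python3 -m handwheel '[[[0,0,0,0,-0.06,0,1],[0,0,0,0,-0.06,0,1],[0,0,0,0,-0.06,0,1],[0,0,0,0,-0.06,0,1],[0,0,0,0,-0.06,0,1]]]'; python3 -m handwheel '[[[0,0,0,0,-0.06,0,1],[0,0,0,0,-0.06,0,1],[0,0,0,0,-0.06,0,1],[0,0,0,0,-0.06,0,1],[0,0,0,0,-0.06,0,1]]]'
```

```text
t: 2.02
position: [0.3926, -0.3491, 0.2315]
tcp_rot: [-0.0, 1.0, 0.001, 0.0]
ft_force: [-0.2, 0.4, 1.0]
grip_width: 0.999
grasp_force: 0.0
t: 2.65
position: [0.3914, -0.0491, 0.2317]
tcp_rot: [0.0, 1.0, 0.0, 0.001]
ft_force: [1.1, 0.5, 0.4]
grip_width: 0.999
grasp_force: 0.0
t: 3.28
position: [0.3916, 0.2513, 0.2318]
tcp_rot: [-0.0, 1.0, 0.001, 0.001]
ft_force: [1.0, 0.0, 0.3]
grip_width: 1.001
grasp_force: 0.0
```

```bash
python3 -m handwheel '[[[0,0,0,0,-0.0255,0.03,1],[0,0,0,0,0,0.06,1],[0,0,0,0,0,0.06,1],[0,0,0,0,0,0.04,1],[0,0,0,0,0,0.028,1]]]'; python3 -m handwheel '[[[0,0,0,0,0,0,1],[0,0,0,0,0,0,-1],[0,0,0,0,0,0,-1],[0,0,0,0,0,0,-1],[0,0,0,0,0,0,-1]]]' 40; python3 -m handwheel '[[[0,0,0,0,0,0,-1],[0,0,0,0,0,0,-1]]]'
python3 - <<'E'
from h import *
pic,d=capture("side");save("side2",pic[200:320,240:400].repeat(4,0).repeat(4,1))
E
```

```text
t: 3.9
position: [0.3908, 0.2741, 0.0111]
tcp_rot: [0.001, 1.0, 0.001, -0.001]
ft_force: [-0.3, 0.2, -0.6]
grip_width: 0.998
grasp_force: 0.0
t: 4.53
position: [0.3938, 0.2756, 0.0158]
tcp_rot: [-0.001, 1.0, -0.0, 0.002]
ft_force: [-0.7, -0.8, 6.4]
grip_width: 0.68
grasp_force: 43.6
t: 4.78
position: [0.3938, 0.2757, 0.0158]
tcp_rot: [-0.001, 1.0, -0.0, 0.002]
ft_force: [-0.5, -0.2, 6.9]
grip_width: 0.686
grasp_force: 43.7
```

View pics/side2.png

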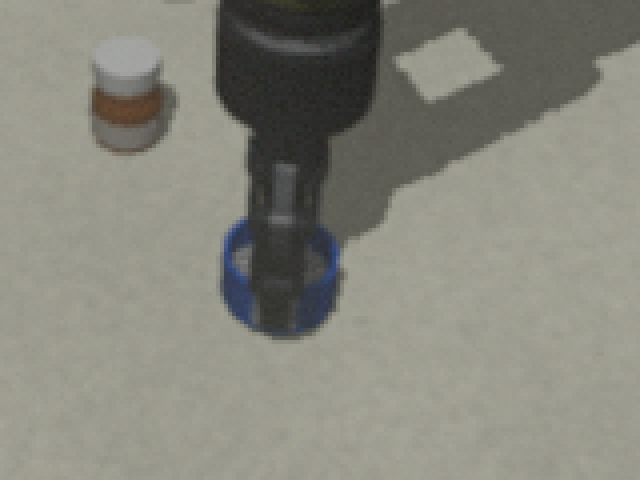

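Blue is gripped (crop: the fingers sit on either side of the ring). Lift and carry it to the pan.

```bash
python3 -m handwheel '[[[0,0,0,0,0,-0.02,-1],[0,0,0,0,0,-0.04,-1],[0,0,0,0,0,-0.06,-1],[0,0,0,0,0,0,-1],[0,0,0,0,0,0,-1]]]'; python3 - <<'E'
from h import *
for c in ["side","top"]:
    cal=calibration(c);pic,d=capture(c);P=pts(c,d,cal)
    if c=="side": save("side3",pic[150:320,240:400].repeat(3,0).repeat(3,1))
    for m in masks_of(c,"sieve_blue")[:1]:
        p=P[m["region"]&(d>0)]; p=p[abs(p[:,1]-.276)<.06]
        print(c,m["confidence"],len(p),np.percentile(p,2,axis=0).round(4),np.percentile(p,98,axis=0).round(4))
print(bot.get_state()["position"],bot.get_state()["ft_force"])
E
```

```text
t: 5.45
position: [0.3917, 0.2745, 0.1333]
tcp_rot: [-0.0, 1.0, -0.0, 0.0]
ft_force: [-0.8, -0.1, -2.2]
grip_width: 0.687
grasp_force: 43.4
side 0.92 376 [0.3618 0.2514 0.1333] [0.4154 0.3016 0.1605]
top 0.53 70 [0.3634 0.2496 0.1365] [0.4146 0.2808 0.1577]
[0.39081718 0.27400322 0.1313484 ] [-0.1846156  -0.14915159 -1.59146775]
```

View pics/side3.png

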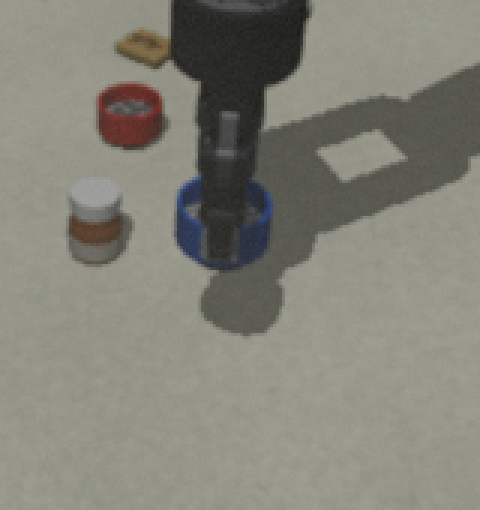

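```bash
python3 -m handwheel '[[[0,0,0,-0.004,0.04,0,-1],[0,0,0,-0.004,0.06,0,-1],[0,0,0,-0.004,0.06,0,-1],[0,0,0,-0.004,0.06,0,-1],[0,0,0,-0.002,0.06,0,-1]]]'; python3 -m handwheel '[[[0,0,0,0,0.06,0,-1],[0,0,0,0,0.06,0,-1],[0,0,0,0,0.06,0,-1],[0,0,0,0,0.056,0,-1],[0,0,0,0,0.04,0,-1]]]';python3 -m handwheel '[[[0,0,0,0,0,0.02,-1],[0,0,0,0,0,0.02,-1],[0,0,0,0,0,0.015,-1],[0,0,0,0,0,0,-1],[0,0,0,0,0,0,-1]]]'; cat > near.py <<'E'
# points near (x,y): extents of the ring top of coloured thing, per camera
from h import *
import sys
q=sys.argv[1]
for c in ["top","side"]:
    cal=calibration(c);pic,d=capture(c);P=pts(c,d,cal)
    for n in [q,"pan_stand"]:
        for m in masks_of(c,n)[:1]:
            p=P[m["region"]&(d>0)]
            print(c,n,round(m["confidence"],2),len(p),np.percentile(p,2,axis=0).round(4),np.percentile(p,98,axis=0).round(4))
    if len(sys.argv)>2:
        u,v=(362,255) if c=="top" else (329,140)
        save(sys.argv[2]+c,cv2.resize(pic[v-90:v+60,u-100:u+100],None,fx=4,fy=4,interpolation=2))
s=bot.get_state();print(s["position"].round(4),s["ft_force"].round(2))
E
python3 near.py sieve_blue n1
```

```text
t: 6.28
position: [0.3727, -0.0069, 0.1323]
tcp_rot: [-0.0, 1.0, -0.0, -0.001]
ft_force: [0.5, -0.3, -1.6]
grip_width: 0.681
grasp_force: 43.5
t: 6.9
position: [0.3725, -0.2833, 0.1321]
tcp_rot: [-0.001, 1.0, -0.001, -0.001]
ft_force: [0.0, 0.6, -0.9]
grip_width: 0.68
grasp_force: 43.6
t: 7.52
position: [0.3738, -0.2815, 0.0787]
tcp_rot: [0.0, 1.0, -0.0, 0.0]
ft_force: [-0.2, -0.5, -0.9]
grip_width: 0.68
grasp_force: 43.6
top sieve_blue 0.6 139 [ 0.3447 -0.2952  0.0767] [ 0.4011 -0.256   0.1052]
top pan_stand 0.57 941 [ 0.3225 -0.318   0.0009] [ 0.4259 -0.2277  0.0455]
side sieve_blue 0.78 147 [ 0.344 -0.304  0.071] [ 0.399  -0.2509  0.1061]
side pan_stand 0.93 562 [ 0.3262 -0.3109  0.0051] [ 0.4189 -0.227   0.0469]
[ 0.3738 -0.2816  0.079 ] [ 0.36 -0.18 -1.12]
```

View pics/n1side.png

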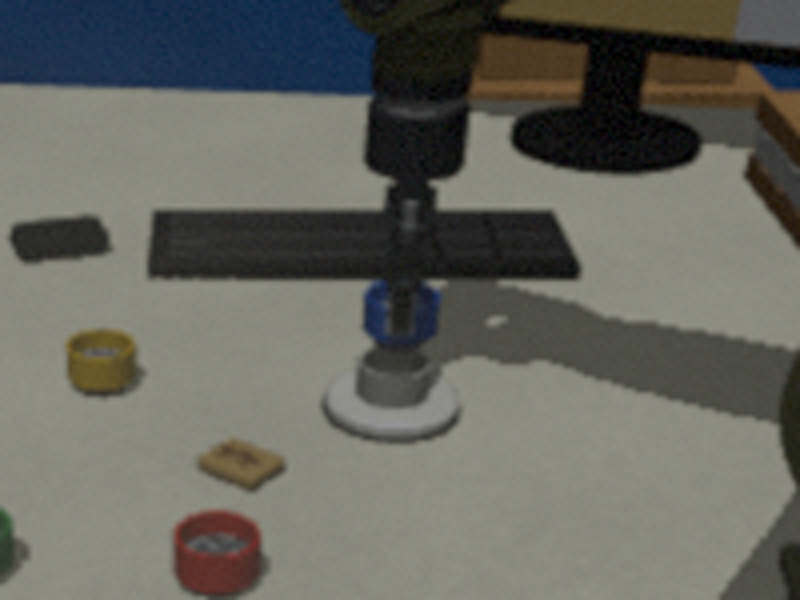

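Blue hangs level above the pan, about 1 mm short in x. Correct that and lower.

```bash
python3 -m handwheel '[[[0,0,0,0.001,0,0.01,-1],[0,0,0,0,0,0.01,-1],[0,0,0,0,0,0.006,-1],[0,0,0,0,0,0.003,-1],[0,0,0,0,0,0.002,-1]]]'; python3 -m handwheel '[[[0,0,0,0,0,0.001,-1],[0,0,0,0,0,0,-1]]]'; python3 near.py sieve_blue
```

```text
t: 8.45
position: [0.3741, -0.281, 0.0505]
tcp_rot: [-0.002, 1.0, -0.0, -0.002]
ft_force: [-15.4, 12.6, 36.9]
grip_width: 0.68
grasp_force: 47.1
t: 8.7
position: [0.3741, -0.281, 0.0506]
tcp_rot: [-0.002, 1.0, -0.0, -0.002]
ft_force: [-16.0, 12.8, 34.5]
grip_width: 0.682
grasp_force: 46.9
top sieve_blue 0.43 164 [ 0.3376 -0.295   0.0157] [ 0.4019 -0.2474  0.1356]
top pan_stand 0.63 747 [ 0.3252 -0.3148  0.003 ] [ 0.4255 -0.2276  0.0399]
side sieve_blue 0.67 153 [ 0.3427 -0.3059  0.0497] [ 0.398  -0.2458  0.0798]
side pan_stand 0.57 528 [ 0.323  -0.308   0.0022] [ 0.4227 -0.2255  0.0465]
[ 0.3741 -0.281   0.0506] [-16.29  12.61  34.04]
```

```bash
python3 -m handwheel '[[[0,0,0,-0.001,-0.0008,-0.001,-1],[0,0,0,0,0,0,-1]]]'; python3 -m handwheel '[[[0,0,0,-0.001,-0.0008,0,-1],[0,0,0,0,0,0,-1]]]'
```

```text
t: 9.25
position: [0.374, -0.2809, 0.0506]
tcp_rot: [-0.0, 1.0, -0.0, -0.0]
ft_force: [-8.9, 7.7, 22.6]
grip_width: 0.679
grasp_force: 45.8
t: 9.5
position: [0.374, -0.2809, 0.0507]
tcp_rot: [0.001, 1.0, -0.001, 0.001]
ft_force: [-3.4, 3.2, 18.6]
grip_width: 0.678
grasp_force: 45.4
```

```bash
python3 -m handwheel '[[[0,0,0,0,0,-0.001,-1],[0,0,0,0,0,0,0.6],[0,0,0,0,0,0,1],[0,0,0,0,0,0,1]]]'; python3 -m handwheel '[[[0,0,0,0,0,-0.03,1],[0,0,0,0,0,-0.05,1],[0,0,0,0,0,-0.06,1],[0,0,0,0.06,0,0,1],[0,0,0,0.06,0,0,1]]]'; python3 - <<'E'
from h import *
for c in ["top","side"]:
    cal=calibration(c);pic,d=capture(c);P=pts(c,d,cal)
    near=(np.hypot(P[...,0]-.374,P[...,1]+.281)<.04)&(d>0)&(P[...,2]>.06)&(P[...,2]<.09)
    p=P[near]; zt=np.median(p[p[:,2]>np.percentile(p[:,2],60),2]);t=p[p[:,2]>zt-.004]
    print(c,len(p),zt,cv2.minEnclosingCircle((t[:,:2]*1000).astype(np.float32)), np.linalg.lstsq(np.c_[t[:,:2],np.ones(len(t))],t[:,2],rcond=None)[0])
    u,v=(362,255) if c=="top" else (329,140)
    save("b"+c,cv2.resize(pic[v-50:v+50,u-60:u+60],None,fx=5,fy=5,interpolation=2))
E
```

```text
t: 10.0
position: [0.3721, -0.2795, 0.0478]
tcp_rot: [-0.0, 1.0, -0.0, -0.0]
ft_force: [0.2, 0.2, -0.5]
grip_width: 1.0
grasp_force: 0.0
t: 10.62
position: [0.4943, -0.2805, 0.1906]
tcp_rot: [0.001, 1.0, -0.001, 0.002]
ft_force: [-0.1, -0.9, -0.3]
grip_width: 0.999
grasp_force: 0.0
top 243 0.07544347415007124 ((372.66925048828125, -281.0435791015625), 30.459835052490234) [-0.00411173  0.00241181  0.07715922]
side 201 0.07568477850025518 ((369.8379211425781, -281.70318603515625), 32.83735656738281) [ 0.01027594 -0.00264902  0.07086858]
```

View pics/bside.png

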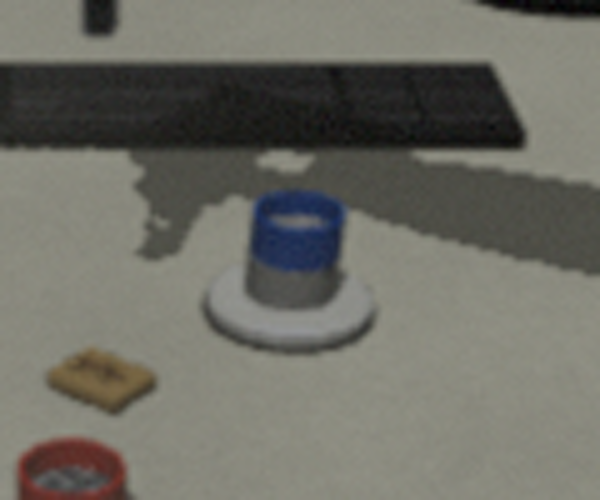

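Blue is fully nested: rim at 75 mm and level, at crop (298,230). On to yellow.

```bash
python3 -m handwheel '[[[0,0,0,0.06,0,0,1],[0,0,0,0.06,0.011,0,1],[0,0,0,0.005,0,0.05,1],[0,0,0,0,0,0.05,1],[0,0,0,0,0,0.03,1]]]';python3 -m handwheel '[[[0,0,0,0,0,0.03,1],[0,0,0,0,0,0.014,1],[0,0,0,0,0,0,1],[0,0,0,0,0,0,1]]]'
```

```text
t: 11.35
position: [0.6152, -0.29, 0.054]
tcp_rot: [-0.001, 1.0, -0.0, -0.003]
ft_force: [0.3, -0.2, -0.0]
grip_width: 0.999
grasp_force: 0.0
t: 11.85
position: [0.6184, -0.2916, 0.016]
tcp_rot: [0.001, 1.0, -0.0, 0.001]
ft_force: [0.4, 0.1, -0.1]
grip_width: 1.004
grasp_force: 0.0
```

```bash
python3 -m handwheel '[[[0,0,0,0,0,0,-1],[0,0,0,0,0,0,-1],[0,0,0,0,0,0,-1],[0,0,0,0,0,0,-1],[0,0,0,0,0,0,-1]]]' 40; python3 -m handwheel '[[[0,0,0,0,0,-0.02,-1],[0,0,0,0,0,-0.05,-1],[0,0,0,0,0,-0.05,-1],[0,0,0,-0.04,0,0,-1],[0,0,0,-0.055,-0.01,0,-1]]]'; python3 -m handwheel '[[[0,0,0,-0.055,0,0,-1],[0,0,0,-0.055,0,0,-1],[0,0,0,-0.04,0,0,-1],[0,0,0,0,0,0.01,-1],[0,0,0,0,0,0.01,-1]]]';python3 -m handwheel '[[[0,0,0,0,0,0,-1],[0,0,0,0,0,0,-1]]]'; python3 near.py sieve_yellow n2; python3 near.py sieve_blue
```

```text
t: 12.48
position: [0.6187, -0.2916, 0.0165]
tcp_rot: [0.001, 1.0, -0.0, 0.001]
ft_force: [-0.1, 0.1, 6.0]
grip_width: 0.688
grasp_force: 43.5
t: 13.1
position: [0.5227, -0.2816, 0.1368]
tcp_rot: [0.001, 1.0, -0.0, 0.001]
ft_force: [-1.0, -0.4, -1.1]
grip_width: 0.694
grasp_force: 43.4
t: 13.72
position: [0.3729, -0.281, 0.1146]
tcp_rot: [0.0, 1.0, -0.001, 0.001]
ft_force: [0.6, -0.2, -1.0]
grip_width: 0.691
grasp_force: 43.4
t: 13.98
position: [0.3731, -0.2807, 0.1143]
tcp_rot: [-0.0, 1.0, 0.0, -0.0]
ft_force: [-0.3, 0.2, -0.2]
grip_width: 0.692
grasp_force: 43.4
top sieve_yellow 0.74 206 [ 0.3482 -0.3089  0.0167] [ 0.4034 -0.2449  0.1872]
top pan_stand 0.89 780 [ 0.3254 -0.3101  0.0065] [ 0.4258 -0.2293  0.0389]
side sieve_yellow 0.53 166 [ 0.3443 -0.3051  0.1045] [ 0.398  -0.2497  0.1407]
side pan_stand 0.7 468 [ 0.3262 -0.2968  0.0043] [ 0.4219 -0.2266  0.0452]
[ 0.3727 -0.2808  0.1145] [-0.27 -0.12 -1.46]
top sieve_blue 0.63 107 [ 0.3626 -0.2775  0.0476] [ 0.402  -0.2265  0.1596]
top pan_stand 0.97 947 [ 3.228e-01 -3.161e-01  2.000e-04] [ 0.4279 -0.228   0.045 ]
side sieve_blue 0.72 279 [ 0.3433 -0.4106  0.004 ] [ 0.4017 -0.2495  0.0781]
side pan_stand 0.66 465 [ 0.3226 -0.3     0.004 ] [ 0.4194 -0.2265  0.0428]
[ 0.3725 -0.2808  0.1144] [ 0.16 -0.75 -0.37]
```

View pics/n2side.png

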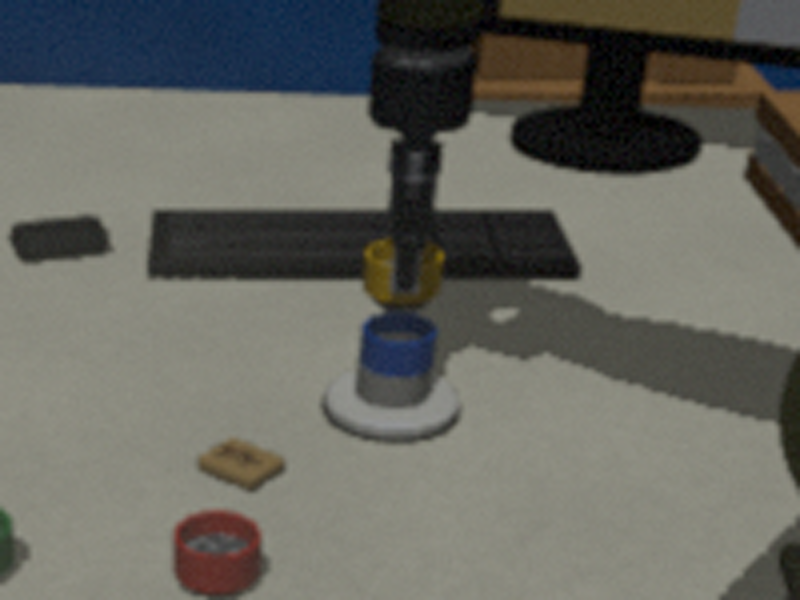

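Yellow (crop 402,272) hangs level over blue (398,345), aligned to about 1 mm. Lower it.

```bash
python3 -m handwheel '[[[0,0,0,0,0,0.012,-1],[0,0,0,0,0,0.01,-1],[0,0,0,0,0,0.006,-1],[0,0,0,0,0,0.003,-1],[0,0,0,0,0,0.002,-1]]]'; python3 -m handwheel '[[[0,0,0,0,0,0,-1],[0,0,0,0,0,0,-1]]]'
```

```text
t: 15.2
position: [0.3724, -0.2808, 0.0814]
tcp_rot: [-0.0, 1.0, -0.0, -0.0]
ft_force: [-3.0, 2.6, 8.1]
grip_width: 0.694
grasp_force: 44.1
t: 15.45
position: [0.3726, -0.2809, 0.0815]
tcp_rot: [0.0, 1.0, -0.0, 0.0]
ft_force: [0.5, -0.4, -1.7]
grip_width: 0.692
grasp_force: 43.4
```

```bash
python3 -m handwheel '[[[0,0,0,0,0,0.001,-1],[0,0,0,0,0,0,-1]]]'; python3 -m handwheel '[[[0,0,0,0,0,0.001,-1],[0,0,0,0,0,0,-1]]]'
```

```text
t: 15.7
position: [0.3727, -0.281, 0.0814]
tcp_rot: [0.0, 1.0, -0.0, 0.0]
ft_force: [-2.4, 1.4, 5.6]
grip_width: 0.691
grasp_force: 44.0
t: 15.95
position: [0.3728, -0.281, 0.0814]
tcp_rot: [0.0, 1.0, -0.0, 0.0]
ft_force: [-4.2, 3.5, 11.0]
grip_width: 0.69
grasp_force: 44.5
```

```bash
python3 -m handwheel '[[[0,0,0,0,0,-0.001,-1],[0,0,0,0,0,0,0.6],[0,0,0,0,0,0,1],[0,0,0,0,0,0,1]]]'; python3 -m handwheel '[[[0,0,0,0,0,-0.03,1],[0,0,0,0,0,-0.04,1],[0,0,0,0,0,-0.04,1],[0,0,0,0.055,-0.028,0,1],[0,0,0,0.055,-0.02,0,1]]]';python3 -m handwheel '[[[0,0,0,0,-0.06,0,1],[0,0,0,0,-0.06,0,1],[0,0,0,0,-0.06,0,1],[0,0,0,0,-0.04,0,1],[0,0,0,0,0,0,1]]]'; cat > chk.py <<'E'
from h import *
import sys
z=float(sys.argv[1])
for c in ["top","side"]:
    cal=calibration(c);pic,d=capture(c);P=pts(c,d,cal)
    near=(np.hypot(P[...,0]-.373,P[...,1]+.281)<.04)&(d>0)&(abs(P[...,2]-z)<.015)
    p=P[near]; zt=np.median(p[p[:,2]>np.percentile(p[:,2],60),2]);t=p[p[:,2]>zt-.004]
    print(c,len(p),zt,cv2.minEnclosingCircle((t[:,:2]*1000).astype(np.float32)), np.linalg.lstsq(np.c_[t[:,:2],np.ones(len(t))],t[:,2],rcond=None)[0])
    u,v=(362,255) if c=="top" else (329,140)
    save(sys.argv[2]+c,cv2.resize(pic[v-80:v+70,u-100:u+100],None,fx=4,fy=4,interpolation=2))
    for q in sys.argv[3:]:
        for m in masks_of(c,q)[:1]:
            p=P[m["region"]&(d>0)];zt=np.percentile(p[:,2],97);t=p[p[:,2]>zt-.006]
            print(q,m["confidence"],m["pixel"],zt,cv2.minEnclosingCircle((t[:,:2]*1000).astype(np.float32)))
E
python3 chk.py 0.105 c2 sieve_red
```

```text
t: 16.45
position: [0.3724, -0.2807, 0.0801]
tcp_rot: [-0.0, 1.0, -0.0, -0.0]
ft_force: [-0.2, -0.1, 0.2]
grip_width: 1.0
grasp_force: 0.0
t: 17.08
position: [0.484, -0.2327, 0.1916]
tcp_rot: [0.001, 1.0, -0.001, 0.001]
ft_force: [0.7, -0.4, 0.5]
grip_width: 1.001
grasp_force: 0.0
t: 17.7
position: [0.4825, -0.0107, 0.1901]
tcp_rot: [-0.0, 1.0, 0.002, -0.0]
ft_force: [-0.1, -0.5, -0.4]
grip_width: 0.997
grasp_force: 0.0
top 249 0.1056070653925189 ((373.7958068847656, -280.7244567871094), 29.843372344970703) [9.27389476e-03 3.85826906e-05 1.01498575e-01]
side 207 0.10587566024294093 ((370.2501220703125, -280.6251525878906), 31.9229679107666) [-0.00249082 -0.01062662  0.10346942]
sieve_red 0.94 [284.0, 186.4] 0.04305318400273579 ((482.08673095703125, -12.653346061706543), 31.982501983642578)
```

View pics/c2side.png

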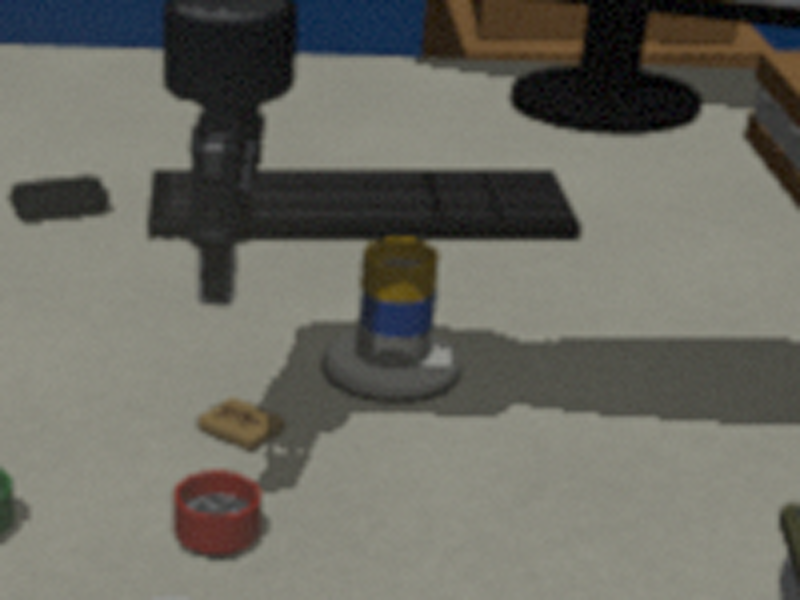

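Yellow is fully nested: rim at 105.6 mm and level, crop (400,262). Next red.

```bash
python3 -m handwheel '[[[0,0,0,0.001,0,0.05,1],[0,0,0,0,0,0.05,1],[0,0,0,0,0,0.04,1],[0,0,0,0,0,0.024,1],[0,0,0,0,0,0.01,1]]]';python3 -m handwheel '[[[0,0,0,0,0,0,1],[0,0,0,0,0,0,1]]]'
```

```text
t: 18.52
position: [0.4826, -0.0139, 0.0146]
tcp_rot: [-0.0, 1.0, -0.001, -0.002]
ft_force: [0.1, 0.4, -0.1]
grip_width: 0.999
grasp_force: 0.0
t: 18.77
position: [0.4849, -0.0133, 0.0177]
tcp_rot: [0.0, 1.0, -0.001, 0.001]
ft_force: [0.6, -0.7, -0.1]
grip_width: 1.004
grasp_force: 0.0
```

```bash
python3 -m handwheel '[[[0,0,0,0,0,0,-1],[0,0,0,0,0,0,-1],[0,0,0,0,0,0,-1],[0,0,0,0,0,0,-1],[0,0,0,0,0,0,-1]]]' 40; python3 -m handwheel '[[[0,0,0,0,0,-0.03,-1],[0,0,0,0,0,-0.06,-1],[0,0,0,0,0,-0.06,-1],[0,0,0,-0.02,0.04,0,-1],[0,0,0,-0.02,0.05,0,-1]]]'; python3 -m handwheel '[[[0,0,0,-0.02,0.05,0,-1],[0,0,0,-0.02,0.05,0,-1],[0,0,0,-0.02,0.05,0,-1],[0,0,0,-0.0105,0.028,0,-1],[0,0,0,0,0,0.01,-1]]]';python3 -m handwheel '[[[0,0,0,0,0,0.01,-1],[0,0,0,0,0,0,-1],[0,0,0,0,0,0,-1]]]'; python3 near.py sieve_red n3; python3 near.py sieve_yellow
```

```text
t: 19.4
position: [0.4847, -0.0129, 0.018]
tcp_rot: [0.0, 1.0, -0.0, 0.001]
ft_force: [-1.4, 0.0, 6.6]
grip_width: 0.691
grasp_force: 42.8
t: 20.02
position: [0.4438, -0.1032, 0.168]
tcp_rot: [0.001, 1.0, 0.001, 0.002]
ft_force: [0.3, -1.3, -1.1]
grip_width: 0.693
grasp_force: 43.8
t: 20.65
position: [0.3727, -0.2826, 0.1572]
tcp_rot: [0.001, 1.0, -0.002, 0.001]
ft_force: [0.5, 0.5, -1.8]
grip_width: 0.697
grasp_force: 43.9
t: 21.02
position: [0.3733, -0.2799, 0.1462]
tcp_rot: [-0.0, 1.0, 0.0, -0.0]
ft_force: [-0.3, -0.0, -1.4]
grip_width: 0.692
grasp_force: 43.9
top sieve_red 0.71 186 [ 0.3454 -0.2982  0.1462] [ 0.4029 -0.2535  0.1708]
top pan_stand 0.8 885 [ 0.3227 -0.3132  0.0028] [ 0.4255 -0.228   0.0419]
side sieve_red 0.49 223 [ 0.3434 -0.5496  0.0204] [ 0.4004 -0.2454  0.1714]
side pan_stand 0.68 546 [ 0.323  -0.3125  0.0021] [ 0.4253 -0.2258  0.0473]
[ 0.3732 -0.2807  0.1466] [-0.56 -0.22 -1.22]
top sieve_yellow 0.52 132 [ 0.3631 -0.2814  0.0771] [ 0.403  -0.2513  0.1075]
top pan_stand 0.84 886 [ 0.3229 -0.316   0.0021] [ 0.4259 -0.2282  0.0401]
side sieve_yellow 0.63 256 [ 0.3443 -0.3102  0.0815] [ 0.3984 -0.2507  0.1085]
side pan_stand 0.91 503 [ 0.3228 -0.3048  0.0041] [ 0.4222 -0.2271  0.0459]
[ 0.3729 -0.2808  0.1464] [ 0.99 -0.24 -1.07]
```

View pics/n3side.png

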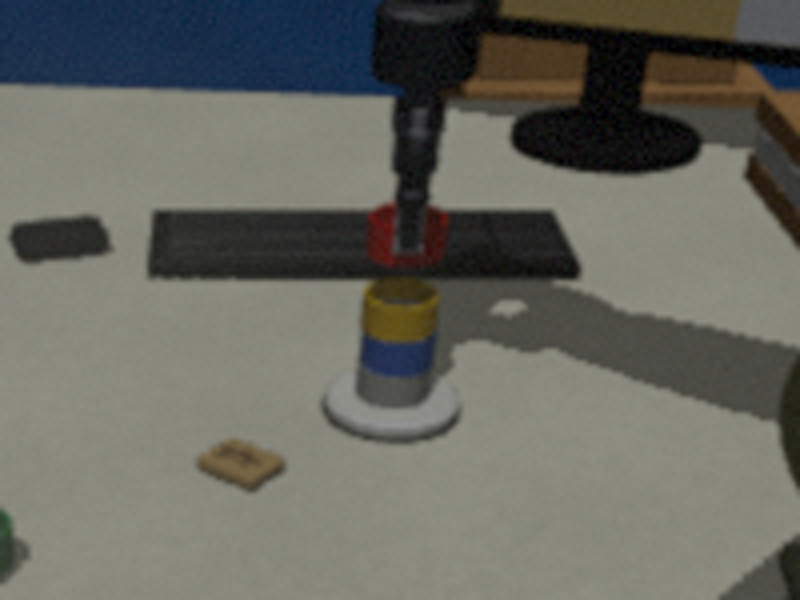

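Red (crop 408,235) is level over yellow (400,310). Lower it.

```bash
python3 -m handwheel '[[[0,0,0,0,0,0.012,-1],[0,0,0,0,0,0.01,-1],[0,0,0,0,0,0.006,-1],[0,0,0,0,0,0.003,-1],[0,0,0,0,0,0.001,-1]]]'; python3 -m handwheel '[[[0,0,0,0,0,0.001,-1],[0,0,0,0,0,0,-1]]]'; python3 -m handwheel '[[[0,0,0,0,0,0.001,-1],[0,0,0,0,0,0,-1]]]'
```

```text
t: 22.25
position: [0.3729, -0.2807, 0.1141]
tcp_rot: [-0.0, 1.0, -0.0, -0.0]
ft_force: [0.4, 0.4, -1.1]
grip_width: 0.687
grasp_force: 43.9
t: 22.5
position: [0.3731, -0.2809, 0.1135]
tcp_rot: [0.0, 1.0, -0.0, 0.0]
ft_force: [-0.5, 0.8, -0.9]
grip_width: 0.694
grasp_force: 43.9
t: 22.75
position: [0.3732, -0.281, 0.1131]
tcp_rot: [0.0, 1.0, -0.0, 0.0]
ft_force: [-1.0, 1.1, 2.4]
grip_width: 0.693
grasp_force: 44.2
```

```bash
python3 -m handwheel '[[[0,0,0,0,0,0.001,-1],[0,0,0,0,0,0,-1]]]'; python3 -m handwheel '[[[0,0,0,0,0,0.001,-1],[0,0,0,0,0,0,-1]]]'
```

```text
t: 23.0
position: [0.3734, -0.2811, 0.113]
tcp_rot: [0.0, 1.0, -0.0, 0.0]
ft_force: [-2.7, 3.1, 9.7]
grip_width: 0.695
grasp_force: 44.7
t: 23.25
position: [0.3737, -0.2811, 0.1129]
tcp_rot: [0.0, 1.0, -0.0, 0.0]
ft_force: [-4.6, 4.0, 14.0]
grip_width: 0.692
grasp_force: 45.1
```

```bash
python3 -m handwheel '[[[0,0,0,0,0,-0.001,-1],[0,0,0,0,0,0,0.6],[0,0,0,0,0,0,1],[0,0,0,0,0,0,1]]]'; python3 -m handwheel '[[[0,0,0,0,0,-0.03,1],[0,0,0,0,0,-0.04,1],[0,0,0,0,0,-0.04,1],[0,0,0,0.025,-0.04,0,1],[0,0,0,0.025,-0.055,0,1]]]';python3 -m handwheel '[[[0,0,0,0.025,-0.055,0,1],[0,0,0,0.025,-0.055,0,1],[0,0,0,0.025,-0.055,0,1],[0,0,0,0.025,-0.055,0,1],[0,0,0,0.025,-0.055,0,1]]]';python3 -m handwheel '[[[0,0,0,0.025,-0.055,0,1],[0,0,0,0.025,-0.055,0,1],[0,0,0,0,-0.05,0,1],[0,0,0,0,0,0,1]]]'; 
python3 chk.py 0.135 c3 lid
```

```text
t: 23.75
position: [0.3728, -0.2806, 0.1109]
tcp_rot: [-0.0, 1.0, -0.0, -0.0]
ft_force: [-0.5, 1.6, 0.2]
grip_width: 1.004
grasp_force: 0.0
t: 24.38
position: [0.4238, -0.1858, 0.2222]
tcp_rot: [0.001, 1.0, -0.002, 0.001]
ft_force: [1.3, -0.7, -0.7]
grip_width: 1.0
grasp_force: 0.0
t: 25.0
position: [0.5489, 0.0911, 0.2211]
tcp_rot: [0.0, 1.0, -0.0, 0.0]
ft_force: [-0.3, -0.0, 0.4]
grip_width: 0.999
grasp_force: 0.0
t: 25.5
position: [0.598, 0.2521, 0.2204]
tcp_rot: [-0.0, 1.0, 0.002, -0.001]
ft_force: [0.4, 0.1, -0.4]
grip_width: 1.003
grasp_force: 0.0
top 284 0.13573236781481784 ((373.9897155761719, -281.14239501953125), 30.321334838867188) [0.00049361 0.00763119 0.13709206]
lid 0.75 [155.0, 163.0] 0.04177527184660127 ((598.2740478515625, 251.33409118652344), 9.564754486083984)
side 209 0.13563801731788447 ((371.06878662109375, -281.0431823730469), 31.06766128540039) [ 0.00079379 -0.00992085  0.13229766]
lid 0.68 [214.5, 253.1] 0.04353276727632083 ((596.4894409179688, 253.7848358154297), 9.309455871582031)
```

View pics/c3side.png

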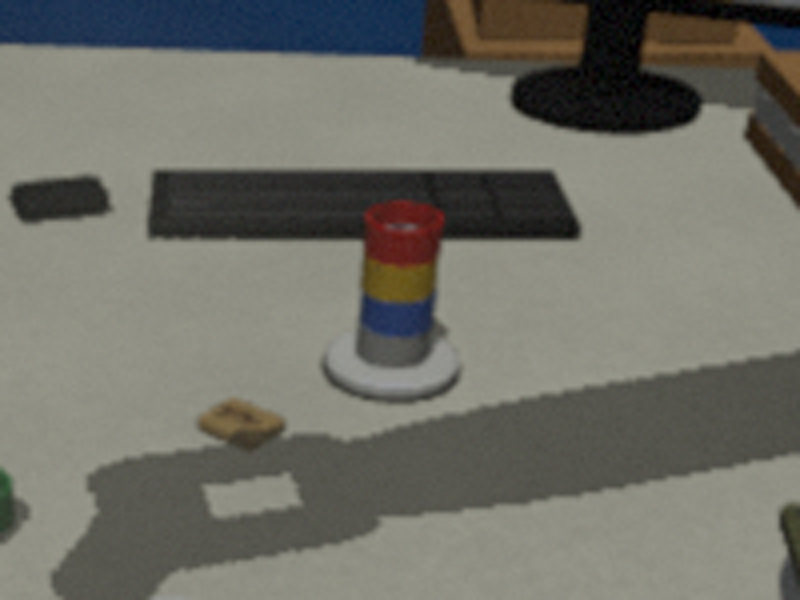

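All three sieves are nested: rim at 135.7 mm, stack upright at crop (402,285). Now the lid.

```bash
python3 -m handwheel '[[[0,0,0,0,0,0.05,0.2],[0,0,0,0,0,0.05,0.2],[0,0,0,0,0,0.05,0.2],[0,0,0,0,0,0.03,0.2],[0,0,0,0,0,0.0185,0.2]]]';python3 -m handwheel '[[[0,0,0,0,0,0,0.2],[0,0,0,0,0,0,0.2]]]'
```

```text
t: 26.32
position: [0.5977, 0.2473, 0.021]
tcp_rot: [0.0, 1.0, -0.001, -0.001]
ft_force: [-0.0, -0.8, 0.1]
grip_width: 0.599
grasp_force: 0.0
t: 26.58
position: [0.5998, 0.2491, 0.0248]
tcp_rot: [-0.0, 1.0, -0.001, 0.001]
ft_force: [-0.1, 0.0, 0.9]
grip_width: 0.596
grasp_force: 0.0
```

```bash
python3 -m handwheel '[[[0,0,0,-0.001,-0.0025,0.002,0.2],[0,0,0,0,0,0,-1],[0,0,0,0,0,0,-1],[0,0,0,0,0,0,-1],[0,0,0,0,0,0,-1]]]' 40;python3 -m handwheel '[[[0,0,0,0,0,0,-1],[0,0,0,0,0,0,-1]]]'
```

```text
t: 27.2
position: [0.5979, 0.2518, 0.0215]
tcp_rot: [-0.0, 1.0, -0.0, 0.0]
ft_force: [-0.6, 0.0, 4.0]
grip_width: 0.211
grasp_force: 39.3
t: 27.45
position: [0.5979, 0.2518, 0.0215]
tcp_rot: [-0.0, 1.0, -0.0, 0.0]
ft_force: [-1.3, 0.7, 5.0]
grip_width: 0.219
grasp_force: 39.5
```

```bash
python3 -m handwheel '[[[0,0,0,0,0,-0.03,-1],[0,0,0,0,0,-0.05,-1],[0,0,0,0,0,-0.055,-1],[0,0,0,0,0,-0.045,-1],[0,0,0,-0.02,0.04,0,-1]]]'; python3 -m handwheel '[[[0,0,0,-0.02,0.05,0,-1],[0,0,0,-0.025,0.055,0,-1],[0,0,0,-0.025,0.055,0,-1],[0,0,0,-0.025,0.055,0,-1],[0,0,0,-0.025,0.055,0,-1]]]';python3 -m handwheel '[[[0,0,0,-0.025,0.055,0,-1],[0,0,0,-0.025,0.055,0,-1],[0,0,0,-0.02,0.055,0,-1],[0,0,0,-0.01,0.04,0,-1],[0,0,0,-0.005,0.018,0,-1]]]';python3 -m handwheel '[[[0,0,0,0,0,0.01,-1],[0,0,0,0,0,0.012,-1],[0,0,0,0,0,0,-1],[0,0,0,0,0,0,-1]]]'; python3 near.py lid n4;python3 near.py sieve_red
```

```text
t: 28.08
position: [0.5802, 0.2131, 0.2061]
tcp_rot: [-0.001, 1.0, 0.001, 0.005]
ft_force: [0.6, -1.3, -0.4]
grip_width: 0.216
grasp_force: 39.2
t: 28.7
position: [0.4556, -0.0598, 0.1998]
tcp_rot: [0.0, 1.0, -0.0, -0.001]
ft_force: [1.2, -0.4, -0.5]
grip_width: 0.212
grasp_force: 39.2
t: 29.32
position: [0.3707, -0.2826, 0.1999]
tcp_rot: [-0.001, 1.0, -0.002, -0.001]
ft_force: [-0.3, 0.1, -1.4]
grip_width: 0.217
grasp_force: 39.3
t: 29.82
position: [0.3723, -0.2804, 0.1786]
tcp_rot: [-0.0, 1.0, 0.0, -0.0]
ft_force: [-0.9, -0.4, -0.0]
grip_width: 0.214
grasp_force: 39.3
top lid 0.65 221 [ 0.3467 -0.3033  0.1711] [ 0.4019 -0.2549  0.1766]
top pan_stand 0.8 816 [ 0.3228 -0.3145  0.0057] [ 0.4232 -0.2282  0.0339]
side lid 0.47 149 [ 0.3449 -0.3005  0.1614] [ 0.3983 -0.25    0.185 ]
side pan_stand 0.89 504 [ 0.3226 -0.3061  0.0037] [ 0.4218 -0.227   0.0457]
[ 0.3722 -0.2813  0.1792] [ 0.2  -0.12 -0.56]
top sieve_red 0.55 229 [ 0.3523 -0.2748  0.1039] [ 0.4    -0.2179  0.2726]
top pan_stand 0.67 920 [ 0.3224 -0.3184  0.0008] [ 0.4258 -0.2279  0.0394]
side sieve_red 0.57 288 [ 0.3316 -0.5636  0.0195] [ 0.3984 -0.2506  0.1384]
side pan_stand 0.91 502 [ 0.3229 -0.3055  0.0037] [ 0.4222 -0.2262  0.0453]
[ 0.372  -0.2813  0.1789] [ 0.55 -0.51 -0.95]
```

View pics/n4side.png

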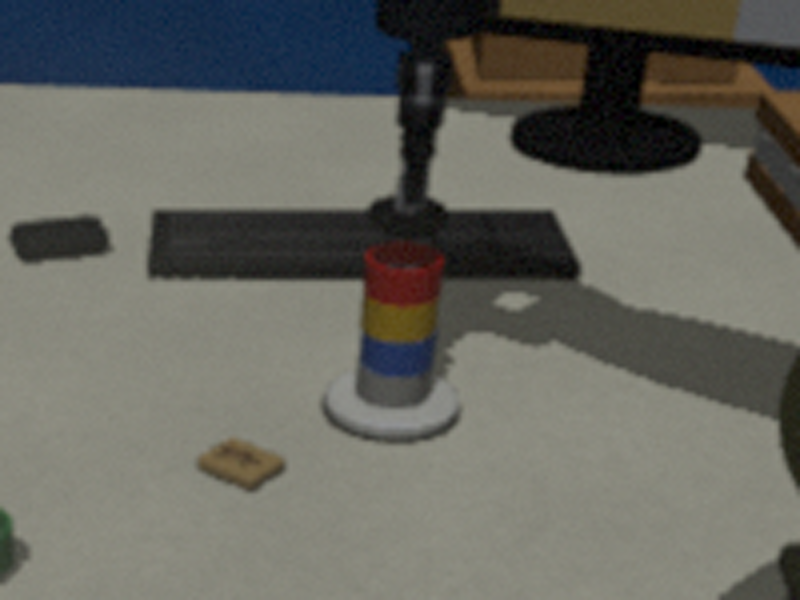

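The lid (crop 408,213) is centred over red (403,260). Lower it.

```bash
python3 -m handwheel '[[[0,0,0,0,0,0.012,-1],[0,0,0,0,0,0.01,-1],[0,0,0,0,0,0.006,-1],[0,0,0,0,0,0.002,-1],[0,0,0,0,0,0.001,-1]]]'; python3 -m handwheel '[[[0,0,0,0,0,0.001,-1],[0,0,0,0,0,0,-1]]]'; python3 -m handwheel '[[[0,0,0,0,0,0.001,-1],[0,0,0,0,0,0,-1]]]'
```

```text
t: 31.05
position: [0.372, -0.2813, 0.1478]
tcp_rot: [0.0, 1.0, -0.0, 0.0]
ft_force: [0.3, -0.4, 0.1]
grip_width: 0.219
grasp_force: 39.3
t: 31.3
position: [0.372, -0.2813, 0.147]
tcp_rot: [0.0, 1.0, -0.0, 0.0]
ft_force: [-0.3, -0.2, -0.8]
grip_width: 0.217
grasp_force: 39.3
t: 31.55
position: [0.3722, -0.2814, 0.1464]
tcp_rot: [0.0, 1.0, -0.0, 0.0]
ft_force: [-0.6, 0.5, 2.1]
grip_width: 0.215
grasp_force: 39.7
```

```bash
python3 -m handwheel '[[[0,0,0,0,0,0.001,-1],[0,0,0,0,0,0,-1]]]'; python3 -m handwheel '[[[0,0,0,0,0,-0.001,-1],[0,0,0,0,0,0,-0.2],[0,0,0,0,0,0,0],[0,0,0,0,0,0,0.2]]]'; python3 -m handwheel '[[[0,0,0,0,0,-0.03,0.2],[0,0,0,0,0,-0.04,0.2],[0,0,0,0,0,-0.03,0.2],[0,0,0,0.055,0,0,0.2],[0,0,0,0.055,0,0,0.2]]]'; python3 -m handwheel '[[[0,0,0,0.055,0,0,0.2],[0,0,0,0,0,0,0.2]]]'; python3 chk.py 0.14 c4 lid sieve_green jar fossil
```

```text
t: 31.8
position: [0.3724, -0.2816, 0.1464]
tcp_rot: [0.0, 1.0, -0.0, 0.001]
ft_force: [-2.2, 1.7, 7.4]
grip_width: 0.215
grasp_force: 40.1
t: 32.3
position: [0.3718, -0.2811, 0.1455]
tcp_rot: [-0.0, 1.0, -0.0, -0.0]
ft_force: [-0.6, 0.6, -0.6]
grip_width: 0.599
grasp_force: 0.0
t: 32.92
position: [0.4834, -0.2818, 0.247]
tcp_rot: [0.001, 1.0, -0.001, 0.001]
ft_force: [-0.0, -0.2, 0.5]
grip_width: 0.599
grasp_force: 0.0
t: 33.17
position: [0.5393, -0.2808, 0.2439]
tcp_rot: [-0.001, 1.0, 0.001, -0.001]
ft_force: [-1.4, -0.0, -0.1]
grip_width: 0.602
grasp_force: 0.0
top 356 0.14263521940965096 ((376.65771484375, -277.9521179199219), 29.577625274658203) [-0.01723058 -0.01738936  0.14387115]
lid 0.84 [375.1, 252.9] 0.16475091340075465 ((394.7003173828125, -209.5731201171875), 70.18927764892578)
sieve_green 0.93 [251.7, 144.6] 0.04184428919764722 ((653.9423217773438, 0.6589329242706299), 29.71554183959961)
jar 0.81 [187.6, 207.4] 0.06316838184750491 ((490.76251220703125, 150.78497314453125), 19.64702606201172)
fossil 0.73 [315.3, 208.3] 0.017210527094119913 ((483.1636047363281, -164.01817321777344), 31.35137939453125)
side 216 0.1441511045212678 ((372.8582458496094, -279.5736999511719), 30.680500030517578) [ 0.00101587 -0.02138187  0.13829528]
lid 0.53 [326.4, 112.8] 0.16874062590942937 ((372.45465087890625, -277.42999267578125), 7.737159252166748)
sieve_green 0.94 [221.5, 186.2] 0.04253030992574565 ((653.0404052734375, 0.4777871370315552), 30.900211334228516)
jar 0.94 [271.0, 224.8] 0.06321251769555811 ((489.6393737792969, 153.12686157226562), 19.197935104370117)
fossil 0.66 [290.1, 164.4] 0.0184516463459761 ((481.86822509765625, -162.0328369140625), 32.42030334472656)
```

View pics/c4side.png

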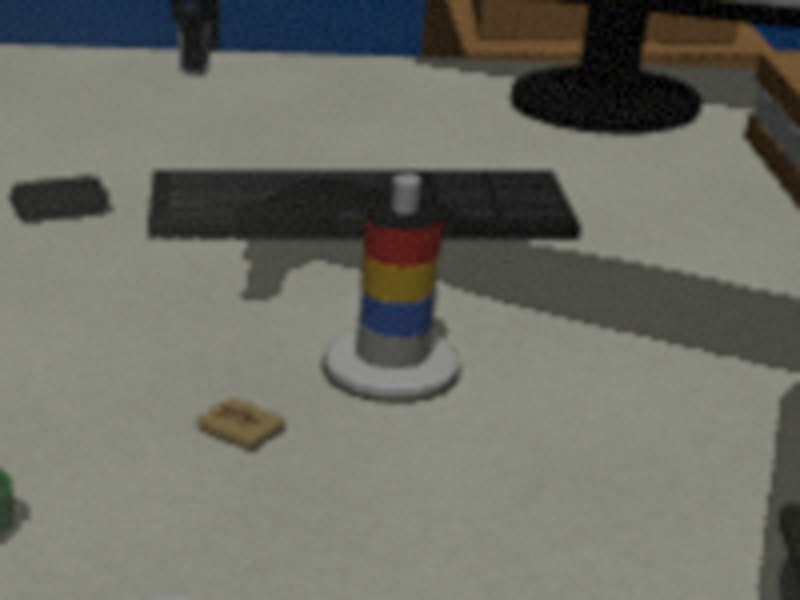

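The stack looks complete (lid at crop 405,205). I'll check the disc's height and level, leaving out the knob, before handing in.

```bash
python3 - <<'E'
from h import *
for c in ["top","side"]:
    cal=calibration(c);A=np.mean([capture(c)[1] for _ in range(5)],0);P=pts(c,A,cal)
    x0=.374 if c=="top" else .372
    r=np.hypot(P[...,0]-x0,P[...,1]+.281)
    t=P[(r<.027)&(r>.015)&(abs(P[...,2]-.143)<.012)]; k=P[(r<.008)&(P[...,2]>.15)]
    print(c,len(t),np.median(t[:,2]),np.percentile(t[:,2],[10,90]),np.linalg.lstsq(np.c_[t[:,:2],np.ones(len(t))],t[:,2],rcond=None)[0][:2],"knob",np.percentile(k[:,2],[50,90]))
E
```

```text
top 198 0.1415154862425842 [0.14087281 0.14230405] [0.0019148  0.00061053] knob [0.16646965 0.16704928]
side 54 0.1437108820643206 [0.14319933 0.14409097] [ 0.00359909 -0.00762141] knob [0.16824477 0.16902579]
```

The disc top is at 141.5 mm (nominal 141) and level, so the lid is seated.

```bash
python3 -c "
from bench import bot
print(bot.close_job())"
```

```text
the job is handed in; nothing more can be done
None
```

The stack is built in the pan in the order asked (blue, yellow, red, then the lid), with each piece nested, the stack upright and let go, and the green sieve, jar and fossil where they were; the job was handed in at about 34 s.

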